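# Load the oblong tile into the sloping decorating stand

### The arm

A 6-joint arm with a two-finger parallel gripper is mounted at the origin on the work surface. World frame = base frame: x ahead of the robot, y to its left, z up, the work surface at z = 0. Lengths are in m, angles in degrees, forces in N, time in s.
With the tool pointing down it reaches from about 0.25 to 0.725 m from the base axis. Payload 9.7 kg.
Tool frame: the origin (TCP) lies on the centre line of the jaws, within the pads' length; the fingertips stand 17 mm ahead of it and the grasp point (between the pads) lies 2 mm behind it (bot.nose_length is the distance from the TCP to the fingertips, in m); x points along the fingers, y is the direction in which the jaws open and shut, and the axes are right-handed (so a half turn about x gives the same grasp; the last joint's range is limited). The gripper opens to 85 mm and grips with 20 to 120 N. Pads are 22 mm wide; open, the fingers measure 114 mm over their backs; the gripper's body (76 mm by 85 mm) begins 54 mm behind the grasp point. The pads swing forward as they close: fully open they stand 13 mm farther back than shut.
Start: joints at [-69.099, 4.979, 10.078, 95.1, 0, 90], TCP at [0.196, -0.514, 0.248] pointing down, gripper open.
Joint ranges: [-179.16, 179.16], [-48.56, 103.87], [-65.8, 70.77], [-126.05, 130.52], [-82.76, 87.17], [-180, 180]. Speed limits (degrees/s): [127.2, 127.2, 147.25, 180, 180, 180].

### API

Orientations are given as [roll, pitch, yaw] about the fixed x, y, z axes, in that order (R = Rz(yaw) Ry(pitch) Rx(roll)).
In Python, from workcell import bot, viewer, ticket gives the robot as it stands.
- The arm moves only by the tool jog_arm, never from a script. Its argument "deltas" is a list of rows, each an object of numbers: "fingers": the opening, from 0 (shut) to 1 (fully open); "x", "y", "z": the shift along the world's x, y, z in mm; "twist": the turn about the world's z in degrees. A call has 1 to 10 rows; each row is the pose to reach, as a shift and turn from the pose measured when the call began; what a row does not reach only later rows make up. A row lasts 1/10 s, in which the tool goes at most 50 mm and 8.59 degrees, less where a joint would pass 70% of its speed; a pose out of reach is approached as far as the arm can. A call with a gripper value outside its range is refused whole. The fingers move at their own pace and stop on an object; "grip_force" is the grip in N (left out, the last holds). Time passes only in rows, so rows that repeat a pose let the fingers close. It gives the time, the measured TCP pose, the force and the opening at its end, in the units of the state.
- bot.get_obs(): the state, without advancing time (a new reading comes with each control period).
- viewer.camera(name): name is "side" or "top" or "wrist"; returns a dict with "image" (384x512x3 uint8, red, green, blue), "fovy" (degrees; the focal length in pixels is half the picture's height over the tangent of half this angle, whatever the lens; pixels are square), "cx", "cy" (the principal point, pixels), "D" ([k1, k2, p1, p2, k3] as OpenCV has them; the pictures are not rectified), "world_to_cam" (4x4, takes a point from world to camera coordinates); the wrist camera has in their place "tool_from_camera" (4x4, takes a point from camera to tool coordinates, whose origin is the TCP and whose axes are the tool frame's). Camera axes: x right, y down, z forward; pixel columns grow to the right and rows downward; lengths in m; the calibration is good to about 2 mm. A picture is of the moment at which its call begins: read the wrist's pose just before it. There is no depth.
- ticket.job_done(): hands the job in, once; it reports no verdict.
The state is a dict: "time": time; "q": joint angles; "qd": joint speeds; "joint_efforts": joint torques, N m; "ee_pos": TCP position; "tcp_rot": TCP orientation; "wrist_force": force on the tool from outside, world axes, zero at the start; "torque": the same for the moment, N m; "opening": finger opening in m.
Only numpy, scipy, OpenCV 4.12 (cv2) and the standard library are available. Lean on these libraries where they do the work, as an engineer would, in place of code of your own. Each camera call takes 0.05 s, during which the arm holds its last target.

### The job

Take the oblong tile from the ware board, lower it gently, face up, onto the sloping plate of the decorating stand with its long sides along the long fence, and let go low over the plate so that it slides down and comes to rest flat in the low corner, against both fences. Leave the square tile and the round tile where they are.

Things in the scene. Friction and masses are not known exactly. Their poses are not given: they have to be found in the camera images.
- tile: Oblong fired-clay tile: plain slab 110 mm long (x), 60 wide (y), 14 thick (z), about 0.18 kg; grip it across the 60. Origin: centre of its underside. It lies flat, z (face) up, on a plywood ware board 18 mm thick, in one of three places about 130 mm apart; square_tile and round_tile of the same clay lie in the others. Board may be on the left and stand on the right, or the reverse.
- plate: Fixed, very slick white plate, 250 (x) by 160 mm (y), sloping down to a corner of two metal fences 20 mm high, 12 thick. Origin: inner corner on surface, 45 mm up (top corner 165). x: uphill (11 deg) by long fence; y: uphill (27 deg) by short one; z: normal. A tile let go on it slides home alone, its origin at (55, 30, 0). No finger fits between it and the long fence: let go 40 to 60 mm uphill.
- square_tile: Square fired-clay tile, 60 by 60 by 14 mm thick, lying flat on the ware board; to be left alone. Origin: centre of its underside.
- round_tile: Round fired-clay tile, 72 mm in diameter, 14 mm thick, lying flat on the ware board; to be left alone. Origin: centre of its underside.
There are look-alikes about, which are no part of the job. Leave any turquoise look-alike of the tile alone.

How it is judged (in metres and radians):
On the way:
1. the oblong tile, still held, is brought low over the sloping plate (its underside's centre within 60 mm of the plate) (contact force between the fingers and tile above 0.5 N and z of tile in the frame of plate below 0.06 m and x of tile in the frame of plate between 0 and 0.25 m and y of tile in the frame of plate between 0 and 0.16 m), for 0.05 s.
At the end, for the whole second after the job is handed in: The oblong tile lies released and still, flat and face up on the sloping plate, its long sides along the long fence within 10 degrees, home in the corner: its sides within 12 mm of the long fence and of the short fence (x of tile in the frame of plate between 0.045 and 0.067 m and y of tile in the frame of plate between 0.02 and 0.042 m and z of tile in the frame of plate between -0.006 and 0.006 m and angle between the x axis of tile and the x axis of plate, either way round below 0.17 rad and angle between the z axis of tile and the z axis of plate, either way round below 0.17 rad and linear speed of tile below 0.02 m/s and contact force between the fingers and tile below 0.1 N); the robot touches nothing.
It fails at once if the square tile is moved more than 30 mm (distance of square_tile from where it was at the start of the episode above 0.03 m).
It fails at once if the round tile is moved more than 30 mm (distance of round_tile from where it was at the start of the episode above 0.03 m).
It also fails if it takes over 48 s, if anything falls off the work surface, if the arm or the gripper's body presses on something with over 40 N, if the wrist force passes 120 N, or if a joint passes its speed limit or range.

## Working session

There is one attempt and no reset: what is moved stays moved. The work goes in short steps, Python scripts to look and compute and a tool call to move; the robot and the scene stay as the last step left them, time stands still between calls to the robot, and variables do not carry over. Pictures are saved under pics/ and viewed, and the job is handed in when it is done.

Besides the shell and the picture viewer there is one more tool, called as a command line: name --argument value ..., lists and objects as JSON in quotes. jog_arm: Moves the arm, as the interface text tells. Its arguments: {"type":"object","properties":{"deltas":{"type":"array"},"grip_force":{"type":"number"}},"required":["deltas"]}

```bash
ls; mkdir -p pics; python3 - <<'E'
from workcell import bot, viewer
import cv2
o=bot.get_obs(); print(o['time'],o['ee_pos'],o['tcp_rot'],o['opening'],bot.nose_length)
for n in ['side','top','wrist']:
    c=viewer.camera(n); cv2.imwrite(f'pics/{n}0.png',c['image'][:,:,::-1]); print(n,c['fovy'],c['cx'],c['cy'],c['D'])
E
```

```text
pics
0.0 [ 0.19613476 -0.51360071  0.24759112] [-90.39796858  89.92278121 110.50085234] 0.08586131291694757 0.017
side 44.88674632996304 255.58848999869176 184.3819882512453 [-0.02509209  0.          0.          0.          0.        ]
top 56.486898150927544 258.06788609401104 189.1785178396584 [0.0298047 0.        0.        0.        0.       ]
wrist 61.45435515000275 259.88496903101594 195.57837210106953 [-0.04521077  0.          0.          0.          0.        ]
```

View pics/top0.png

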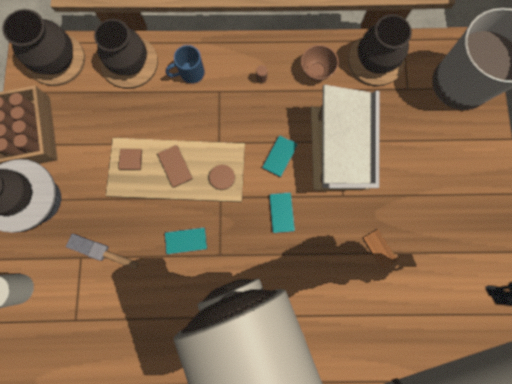

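View pics/side0.png

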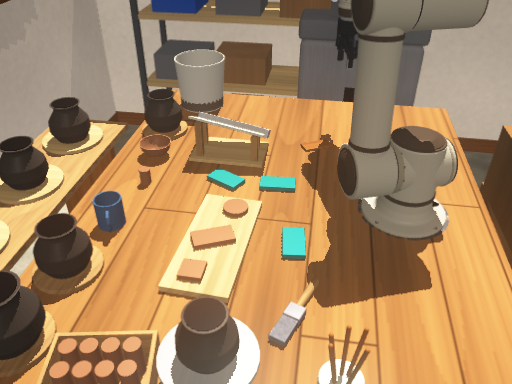

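View pics/wrist0.png

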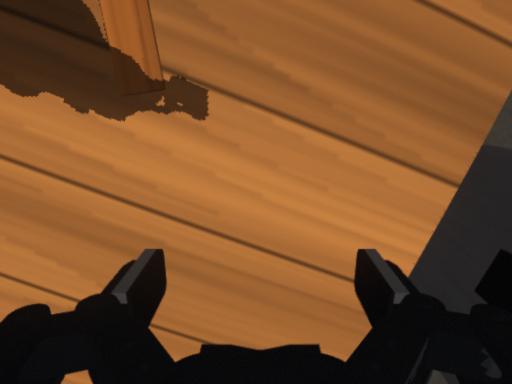

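```bash
cat > h.py <<'E'
import numpy as np, cv2
from workcell import bot, viewer
def K(c):
    f=192/np.tan(np.radians(c['fovy']/2)); return np.array([[f,0,c['cx']],[0,f,c['cy']],[0,0,1]])
def rays(c,px,T=None):
    u=cv2.undistortPoints(np.array(px,float).reshape(-1,1,2),K(c),np.array(c['D'])).reshape(-1,2)
    M=np.linalg.inv(c['world_to_cam']) if T is None else T
    d=np.c_[u,np.ones(len(u))]@M[:3,:3].T
    return M[:3,3],d
def onz(c,px,z,T=None):
    o,d=rays(c,px,T); return o+d*((z-o[2])/d[:,2])[:,None]
def proj(c,P):
    W=c['world_to_cam']; r=cv2.Rodrigues(W[:3,:3])[0]
    return cv2.projectPoints(np.array(P,float),r,W[:3,3],K(c),np.array(c['D']))[0].reshape(-1,2)
def tri(cs,pxs):
    A=np.zeros((3,3));b=np.zeros(3)
    O=[]
    for c,p in zip(cs,pxs):
        o,d=rays(c,[p]);d=d[0]/np.linalg.norm(d[0]);P=np.eye(3)-np.outer(d,d);A+=P;b+=P@o;O.append((P,o))
    x=np.linalg.solve(A,b); return x,[np.linalg.norm(P@(x-o)) for P,o in O]
E
python3 - <<'E'
from h import *
c=viewer.camera('top'); im=c['image']
print(np.linalg.inv(c['world_to_cam']).round(3))
hsv=cv2.cvtColor(im,cv2.COLOR_RGB2HSV)
roi=im[135:205,105:250]; h=hsv[135:205,105:250]
print(im[165,175],im[160,130],im[177,222],im[150,200],im[145,155])
big=cv2.resize(im[75:205,100:400][:,:,::-1],None,fx=2.6,fy=2.6,interpolation=cv2.INTER_CUBIC); cv2.imwrite('pics/topcrop.png',big)
d=viewer.camera('side'); im=d['image']
print(np.linalg.inv(d['world_to_cam']).round(3))
cv2.imwrite('pics/sidecrop.png',cv2.resize(im[95:300,160:300][:,:,::-1],None,fx=2.9,fy=2.9,interpolation=cv2.INTER_CUBIC))
cv2.imwrite('pics/sidecrop2.png',cv2.resize(im[100:180,180:280][:,:,::-1],None,fx=7,fy=7,interpolation=cv2.INTER_CUBIC))
E
```

```text
[[-0.015 -0.982  0.188  0.25 ]
 [-1.     0.013 -0.01   0.004]
 [ 0.007 -0.188 -0.982  1.008]
 [ 0.     0.     0.     1.   ]]
[157 110  84] [155 111  83] [160 115  86] [197 166 119] [215 182 134]
[[-0.987 -0.093  0.13   0.252]
 [-0.16   0.556 -0.816  1.124]
 [ 0.004 -0.826 -0.563  0.822]
 [ 0.     0.     0.     1.   ]]
```

View pics/topcrop.png

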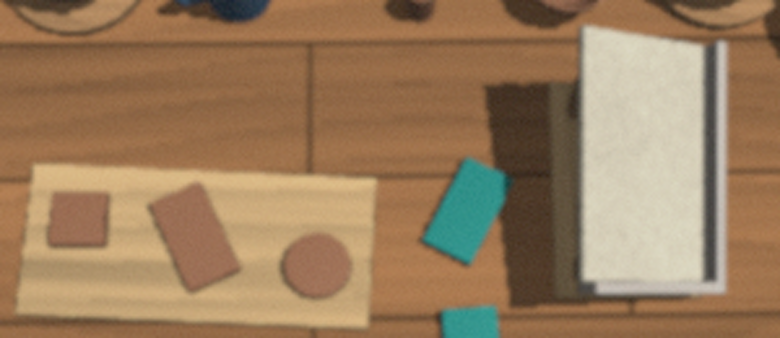

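View pics/sidecrop2.png

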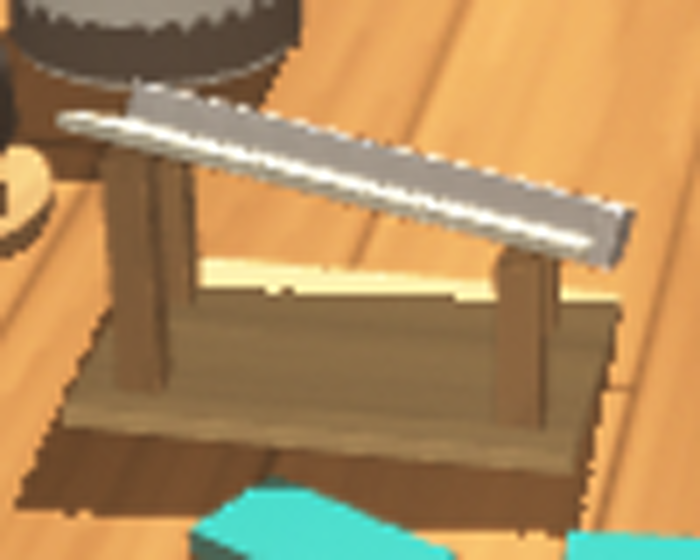

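```bash
python3 - <<'E'
from h import *
c=viewer.camera('top'); d=viewer.camera('side')
P={}
for n,px,z in [('low',(370.8,183.8),.045),('BL',(323.8,184),.1176),('TL',(323.8,85.4),.1653),('TR',(370.4,92.3),.0927)]:
    P[n]=onz(c,[px],z)[0]; print(n,P[n].round(4), proj(d,[P[n]]).round(1))
for a,b,L in [('low','BL',.16),('low','TR',.25),('TR','TL',.16),('BL','TL',.25)]:
    v=P[b]-P[a]; print(a,b,np.linalg.norm(v).round(4),L,'yaw',np.degrees(np.arctan2(v[1],v[0])).round(2))
# side view: TL (65,118)/7+(180,100); BL (590,243)/7
for n,t,s in [('TL',(323.8,85.4),(180+60/7,100+118/7)),('BL',(323.8,184),(180+590/7,100+241/7))]:
    x,e=tri([c,d],[t,s]); print(n,x.round(4),np.round(e,4))
def tilemask(c,x0,x1,y0,y1):
    im=cv2.GaussianBlur(c['image'],(3,3),0).astype(float); 
    r=(im[:,:,0]/(im[:,:,1]+1e-6)); m=np.zeros(r.shape,np.uint8); m[y0:y1,x0:x1]=(r[y0:y1,x0:x1]>1.31)*255
    return m
m=tilemask(c,112,238,143,197)
cs,_=cv2.findContours(m,cv2.RETR_EXTERNAL,cv2.CHAIN_APPROX_NONE)
for k in cs:
    if cv2.contourArea(k)<100: continue
    w=onz(c,k.reshape(-1,2)+0.0,.032)[:,:2]
    r=cv2.minAreaRect((w*1000).astype(np.float32)); print(cv2.contourArea(k),r)
E
```

```text
low [ 0.4451 -0.3155  0.045 ] [[265.9 134.4]]
BL [ 0.4314 -0.1721  0.1176] [[264.1 135.6]]
TL [ 0.6769 -0.1748  0.1653] [[188.5 115.9]]
TR [ 0.6914 -0.3169  0.0927] [[197.3 116.8]]
low BL 0.1613 0.16 yaw 95.44
low TR 0.2509 0.25 yaw -0.32
TR TL 0.1602 0.16 yaw 95.84
BL TL 0.25 0.25 yaw -0.64
TL [ 0.6779 -0.1755  0.1619] [0.0007 0.0007]
BL [ 0.4307 -0.1711  0.1223] [0.0002 0.0002]
432.5 ((474.3387451171875, 97.61771392822266), (67.22960662841797, 65.94511413574219), 89.28866577148438)
380.5 ((527.8738403320312, 353.30682373046875), (59.262107849121094, 58.11237335205078), 89.42642974853516)
717.5 ((507.01019287109375, 228.44264221191406), (108.39044952392578, 58.005184173583984), 24.71112823486328)
```

jog_arm --deltas '[{"x":14,"y":33,"twist":8},{"x":28,"y":66,"twist":16},{"x":42,"y":99,"twist":24},{"x":56,"y":132,"twist":32},{"x":70,"y":165,"twist":40},{"x":84,"y":198,"twist":48},{"x":98,"y":231,"twist":56},{"x":112,"y":264,"twist":64},{"x":126,"y":297,"twist":72},{"x":140,"y":330,"twist":80}]'

```text
validation failed for argument at $.de...
```

```bash
python3 - <<'E'
from workcell import bot
from scipy.spatial.transform import Rotation as R
import numpy as np
o=bot.get_obs(); y=R.from_euler('xyz',o['tcp_rot'],degrees=True).as_matrix()[:,1]
print(o['time'],o['ee_pos'],np.round(o['q'],1),'jaw yaw',np.degrees(np.arctan2(y[1],y[0])))
E
```

```text
0.35 [ 0.19621108 -0.51376278  0.24812226] [-69.1   5.   10.1  95.1   0.   90. ] jaw yaw -69.10037853442698
```

jog_arm --deltas '[{"x":14,"y":33,"z":0,"twist":8,"fingers":1},{"x":28,"y":66,"z":0,"twist":16,"fingers":1},{"x":42,"y":99,"z":0,"twist":24,"fingers":1},{"x":56,"y":132,"z":0,"twist":32,"fingers":1},{"x":70,"y":165,"z":0,"twist":40,"fingers":1},{"x":84,"y":198,"z":0,"twist":48,"fingers":1},{"x":98,"y":231,"z":0,"twist":56,"fingers":1},{"x":112,"y":264,"z":0,"twist":64,"fingers":1},{"x":126,"y":297,"z":0,"twist":72,"fingers":1},{"x":140,"y":330,"z":0,"twist":80,"fingers":1}]'

```text
time: 1.35
ee_pos: [0.3364, -0.1824, 0.2483]
tcp_rot: [26.4, 90.0, -52.4]
wrist_force: [1.3, -1.2, -0.7]
opening: 0.0854
```

```bash
cat > st.py <<'E'
from workcell import bot
from scipy.spatial.transform import Rotation as R
import numpy as np
o=bot.get_obs(); M=R.from_euler('xyz',o['tcp_rot'],degrees=True).as_matrix();y=M[:,1]
print(o['time'],np.round(o['ee_pos'],4),np.round(o['q'],1),'jaw yaw',np.degrees(np.arctan2(y[1],y[0])).round(2),'open',round(o['opening'],4),'F',np.round(o['wrist_force'],2),'toolx',M[:,0].round(3))
E
python3 st.py
```

```text
1.35 [ 0.3364 -0.1824  0.2483] [-28.5 -17.7 -10.6  97.1  -0.   50.3] jaw yaw 11.21 open 0.0854 F [ 1.32 -1.21 -0.69] toolx [ 0. -0. -1.]
```

jog_arm --deltas '[{"x":17,"y":41,"z":0,"twist":8.5,"fingers":1},{"x":34,"y":82,"z":0,"twist":17,"fingers":1},{"x":51,"y":123,"z":0,"twist":25.5,"fingers":1},{"x":68,"y":164,"z":0,"twist":34,"fingers":1},{"x":85,"y":205,"z":0,"twist":42.5,"fingers":1},{"x":102,"y":246,"z":-10,"twist":51,"fingers":1},{"x":119,"y":287,"z":-20,"twist":59.5,"fingers":1},{"x":136,"y":328,"z":-30,"twist":68,"fingers":1},{"x":153,"y":369,"z":-40,"twist":76.5,"fingers":1},{"x":171,"y":411,"z":-50,"twist":85,"fingers":1}]'

```text
time: 2.35
ee_pos: [0.5078, 0.2305, 0.198]
tcp_rot: [18.2, 89.9, 24.8]
wrist_force: [0.8, 0.0, 1.2]
opening: 0.0853
```

jog_arm --deltas '[{"x":0,"y":0,"z":-10,"twist":8,"fingers":1},{"x":0,"y":0,"z":-20,"twist":16,"fingers":1},{"x":0,"y":0,"z":-30,"twist":18.5,"fingers":1},{"x":0,"y":0,"z":-30,"twist":18.5,"fingers":1},{"x":0,"y":0,"z":-30,"twist":18.5,"fingers":1}]'

```text
time: 2.85
ee_pos: [0.5077, 0.2304, 0.1682]
tcp_rot: [17.1, 90.0, 42.1]
wrist_force: [-0.2, 0.1, -1.0]
opening: 0.0855
```

```bash
python3 st.py; cat > w.py <<'E'
from h import *
import sys
from scipy.spatial.transform import Rotation as R
o=bot.get_obs(); c=viewer.camera('wrist'); cv2.imwrite(sys.argv[1],c['image'][:,:,::-1])
T=np.eye(4);T[:3,:3]=R.from_euler('xyz',o['tcp_rot'],degrees=True).as_matrix();T[:3,3]=o['ee_pos'];T=T@c['tool_from_camera']
im=cv2.GaussianBlur(c['image'],(3,3),0).astype(float)
m=((im[:,:,0]/(im[:,:,1]+1e-6)>1.31)&(im[:,:,0]>80)).astype(np.uint8)*255
cs,_=cv2.findContours(m,cv2.RETR_EXTERNAL,cv2.CHAIN_APPROX_NONE)
for k in cs:
    if cv2.contourArea(k)<1500: continue
    w=onz(c,k.reshape(-1,2),.032,T)[:,:2]
    print(cv2.boundingRect(k),cv2.minAreaRect((w*1000).astype(np.float32)))
E
python3 w.py pics/w1.png
```

```text
2.85 [0.5077 0.2304 0.1682] [24.4  5.1  1.3 86.2  0.  -0.6] jaw yaw 114.98 open 0.0855 F [-0.18  0.14 -0.98] toolx [ 0.001  0.    -1.   ]
(220, 122, 78, 128) ((508.1976318359375, 230.8389129638672), (110.72418975830078, 62.221092224121094), 25.029870986938477)
(76, 33, 91, 98) ((475.2613830566406, 97.1156997680664), (71.19673156738281, 71.62994384765625), 54.99881362915039)
(151, 0, 336, 181) ((360.0496826171875, 245.32342529296875), (287.5931091308594, 119.78778839111328), 86.81623077392578)
(0, 0, 372, 361) ((557.0672607421875, 198.13487243652344), (306.6387634277344, 360.36492919921875), 12.171133995056152)
```

View pics/w1.png

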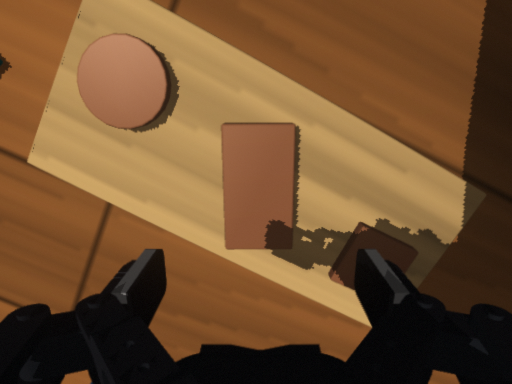

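jog_arm --deltas '[{"x":0,"y":0,"z":-30,"twist":0,"fingers":1},{"x":0,"y":0,"z":-60,"twist":0,"fingers":1},{"x":0,"y":0,"z":-90,"twist":0,"fingers":1},{"x":0,"y":0,"z":-105,"twist":0,"fingers":1},{"x":0,"y":0,"z":-115,"twist":0,"fingers":1},{"x":0,"y":0,"z":-122,"twist":0,"fingers":1},{"x":0,"y":0,"z":-127,"twist":0,"fingers":1},{"x":0,"y":0,"z":-131,"twist":0,"fingers":1},{"x":0,"y":0,"z":-131,"twist":0,"fingers":1}]'

```text
time: 3.8
ee_pos: [0.508, 0.2305, 0.0377]
tcp_rot: [9.1, 89.9, 34.1]
wrist_force: [-1.1, -0.7, -0.3]
opening: 0.0854
```

```bash
python3 st.py; python3 w.py pics/w2.png >/dev/null; python3 - <<'E'
from h import *
c=viewer.camera('side');cv2.imwrite('pics/s2.png',cv2.resize(c['image'][180:300,150:290][:,:,::-1],None,fx=5,fy=5,interpolation=cv2.INTER_CUBIC))
E
```

```text
3.8 [0.508  0.2305 0.0377] [ 24.4   7.2 -10.9  71.8   0.   -0.6] jaw yaw 114.98 open 0.0854 F [-1.08 -0.66 -0.26] toolx [ 0.001  0.001 -1.   ]
```

View pics/s2.png

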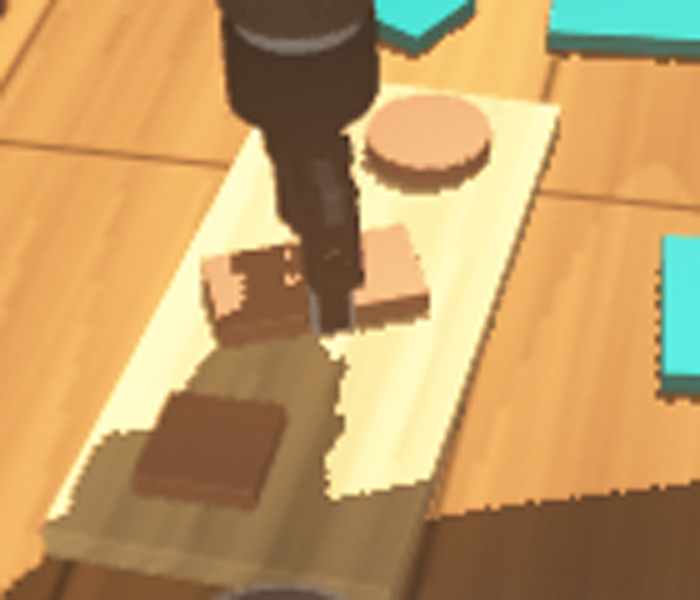

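View pics/w2.png

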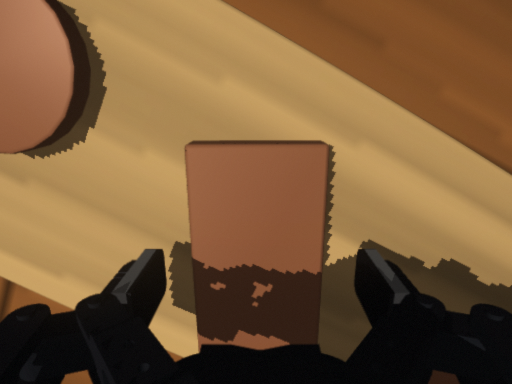

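The jaws straddle the tile squarely (wrist view, tile columns 187–330 between the pads at 165 and 355). I'm closing them now.

jog_arm --deltas '[{"x":0,"y":0,"z":0,"twist":0,"fingers":0.6},{"x":0,"y":0,"z":0,"twist":0,"fingers":0.5},{"x":0,"y":0,"z":0,"twist":0,"fingers":0.4},{"x":0,"y":0,"z":0,"twist":0,"fingers":0.4},{"x":0,"y":0,"z":0,"twist":0,"fingers":0.4},{"x":0,"y":0,"z":0,"twist":0,"fingers":0.4}]' --grip_force 40

```text
time: 4.5
ee_pos: [0.5085, 0.2308, 0.0389]
tcp_rot: [3.6, 89.8, 28.6]
wrist_force: [-1.5, -0.8, 5.3]
opening: 0.0586
```

```bash
python3 st.py
```

```text
4.5 [0.5085 0.2308 0.0389] [ 24.4   7.2 -10.8  71.9   0.   -0.6] jaw yaw 114.99 open 0.0586 F [-1.5  -0.83  5.27] toolx [ 0.003  0.002 -1.   ]
```

jog_arm --deltas '[{"x":0,"y":0,"z":5,"twist":0,"fingers":0.4},{"x":0,"y":0,"z":15,"twist":0,"fingers":0.4},{"x":0,"y":0,"z":40,"twist":0,"fingers":0.4},{"x":0,"y":0,"z":70,"twist":0,"fingers":0.4},{"x":0,"y":0,"z":100,"twist":0,"fingers":0.4},{"x":0,"y":0,"z":130,"twist":0,"fingers":0.4},{"x":0,"y":0,"z":160,"twist":0,"fingers":0.4},{"x":0,"y":0,"z":190,"twist":0,"fingers":0.4},{"x":0,"y":0,"z":200,"twist":0,"fingers":0.4},{"x":0,"y":0,"z":200,"twist":0,"fingers":0.4}]'

```text
time: 5.5
ee_pos: [0.509, 0.231, 0.2403]
tcp_rot: [2.1, 89.7, 27.1]
wrist_force: [0.3, -0.5, -1.9]
opening: 0.0584
```

```bash
python3 st.py; python3 w.py pics/w3.png; python3 - <<'E'
from h import *
c=viewer.camera('side');cv2.imwrite('pics/s3.png',cv2.resize(c['image'][100:300,130:330][:,:,::-1],None,fx=3,fy=3,interpolation=cv2.INTER_CUBIC))
E
```

```text
5.5 [0.509  0.231  0.2403] [24.4  5.7 10.  93.9  0.  -0.6] jaw yaw 114.99 open 0.0584 F [ 0.27 -0.5  -1.91] toolx [ 0.005  0.003 -1.   ]
(184, 289, 107, 62) ((720.482666015625, 286.9668884277344), (136.8686981201172, 80.07328796386719), 81.94683074951172)
(116, 45, 72, 77) ((475.04168701171875, 97.99439239501953), (71.91854095458984, 70.83195495605469), 18.53273582458496)
(141, 0, 313, 234) ((447.98822021484375, 255.94940185546875), (236.4242706298828, 315.48907470703125), 25.344837188720703)
(0, 0, 334, 353) ((619.9869995117188, 162.04185485839844), (448.1344909667969, 378.3612060546875), 11.678464889526367)
```

View pics/s3.png

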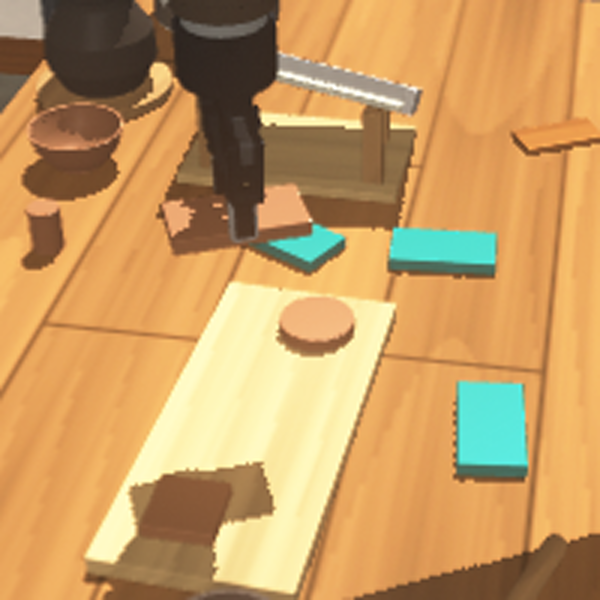

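View pics/w3.png

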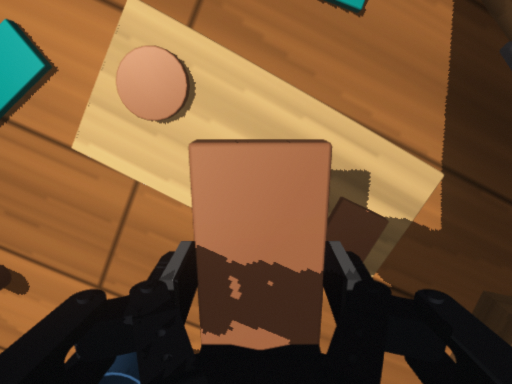

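jog_arm --deltas '[{"x":2,"y":-20,"z":5,"twist":-2,"fingers":0.4},{"x":6,"y":-65,"z":8,"twist":-5,"fingers":0.4},{"x":10,"y":-110,"z":10,"twist":-8,"fingers":0.4},{"x":13,"y":-155,"z":10,"twist":-11,"fingers":0.4},{"x":16,"y":-200,"z":10,"twist":-14,"fingers":0.4},{"x":19,"y":-245,"z":10,"twist":-17,"fingers":0.4},{"x":22,"y":-290,"z":10,"twist":-20,"fingers":0.4},{"x":26,"y":-335,"z":10,"twist":-23,"fingers":0.4},{"x":29,"y":-380,"z":5,"twist":-25.4,"fingers":0.4},{"x":32,"y":-420,"z":0,"twist":-25.4,"fingers":0.4}]'

```text
time: 6.6
ee_pos: [0.5396, -0.1914, 0.2354]
tcp_rot: [122.2, 89.9, 121.7]
wrist_force: [1.4, 1.1, -1.5]
opening: 0.0584
```

jog_arm --deltas '[{"x":0,"y":-30,"z":0,"twist":0,"fingers":0.4},{"x":0,"y":-50,"z":-5,"twist":0,"fingers":0.4},{"x":0,"y":-54,"z":-20,"twist":0,"fingers":0.4},{"x":0,"y":-54,"z":-40,"twist":0,"fingers":0.4},{"x":0,"y":-54,"z":-55,"twist":0,"fingers":0.4},{"x":0,"y":-54,"z":-65,"twist":0,"fingers":0.4},{"x":0,"y":-54,"z":-70,"twist":0,"fingers":0.4},{"x":0,"y":-54,"z":-70,"twist":0,"fingers":0.4}]'

```text
time: 7.4
ee_pos: [0.5392, -0.2448, 0.1644]
tcp_rot: [140.6, 89.9, 140.1]
wrist_force: [1.0, 0.1, -2.8]
opening: 0.0584
```

```bash
python3 st.py; python3 - <<'E'
from h import *
c=viewer.camera('side');cv2.imwrite('pics/s4.png',cv2.resize(c['image'][70:190,160:300][:,:,::-1],None,fx=5,fy=5,interpolation=cv2.INTER_CUBIC))
c=viewer.camera('wrist');cv2.imwrite('pics/w4.png',c['image'][:,:,::-1])
E
```

```text
7.4 [ 0.5392 -0.2448  0.1644] [-24.4  10.    6.4  86.5   0.  -23.9] jaw yaw 89.5 open 0.0584 F [ 0.96  0.08 -2.82] toolx [-0.002  0.002 -1.   ]
```

View pics/s4.png

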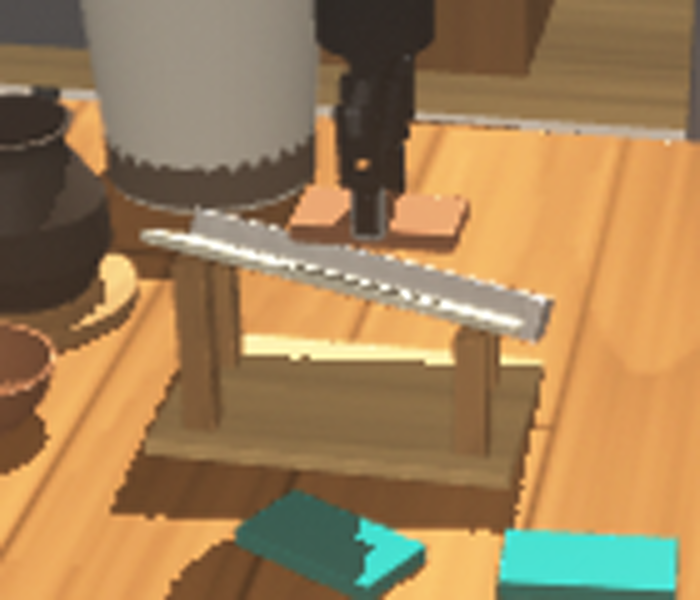

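View pics/w4.png

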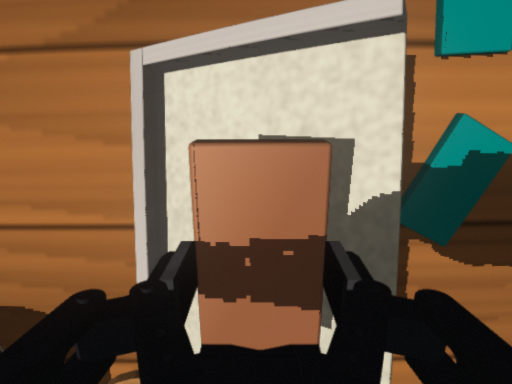

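jog_arm --deltas '[{"x":0,"y":0,"z":-3,"twist":0,"fingers":0.4},{"x":0,"y":0,"z":-6,"twist":0,"fingers":0.4},{"x":0,"y":0,"z":-8,"twist":0,"fingers":0.4},{"x":0,"y":0,"z":-8,"twist":0,"fingers":0.4},{"x":0,"y":0,"z":-8,"twist":0,"fingers":0.4}]'

```text
time: 8.0
ee_pos: [0.5397, -0.2452, 0.1579]
tcp_rot: [95.6, 90.0, 95.1]
wrist_force: [-0.2, 0.3, -1.3]
opening: 0.0582
```

```bash
python3 st.py; python3 - <<'E'
from h import *
c=viewer.camera('wrist');cv2.imwrite('pics/w5.png',c['image'][:,:,::-1])
c=viewer.camera('side');cv2.imwrite('pics/s5.png',cv2.resize(c['image'][70:190,160:300][:,:,::-1],None,fx=5,fy=5,interpolation=cv2.INTER_CUBIC))
E
```

```text
8.0 [ 0.5397 -0.2452  0.1579] [-24.4  10.    5.6  85.6   0.  -23.9] jaw yaw 89.49 open 0.0582 F [-0.16  0.29 -1.32] toolx [-0.     0.001 -1.   ]
```

View pics/s5.png

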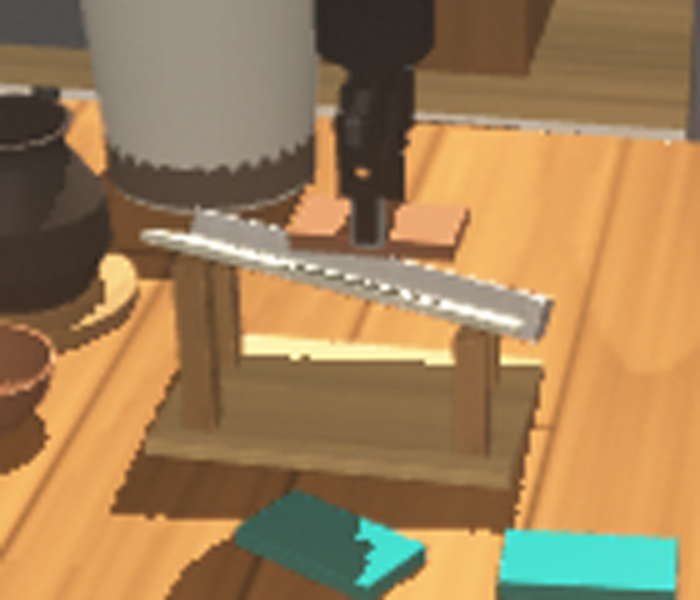

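View pics/w5.png

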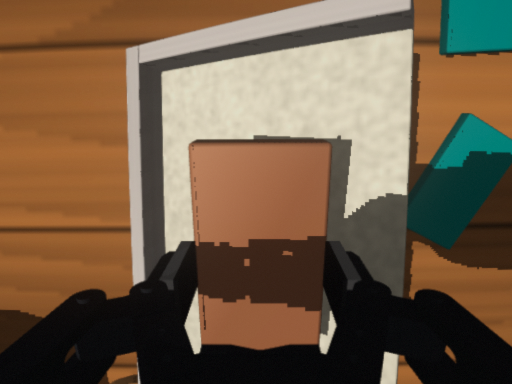

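jog_arm --deltas '[{"x":0,"y":0,"z":-2,"twist":0,"fingers":0.4},{"x":0,"y":0,"z":-4,"twist":0,"fingers":0.4},{"x":0,"y":0,"z":-5,"twist":0,"fingers":0.4},{"x":0,"y":0,"z":-5,"twist":0,"fingers":0.4}]'

```text
time: 8.5
ee_pos: [0.5397, -0.2452, 0.1527]
tcp_rot: [104.9, 89.9, 104.4]
wrist_force: [-0.7, 0.9, -0.6]
opening: 0.0583
```

jog_arm --deltas '[{"x":0,"y":0,"z":0,"twist":0,"fingers":0.85},{"x":0,"y":0,"z":0,"twist":0,"fingers":0.85},{"x":0,"y":0,"z":3,"twist":0,"fingers":0.85},{"x":0,"y":0,"z":6,"twist":0,"fingers":0.85},{"x":0,"y":0,"z":10,"twist":0,"fingers":0.85}]'

```text
time: 9.0
ee_pos: [0.5397, -0.2452, 0.1631]
tcp_rot: [96.7, 90.0, 96.1]
wrist_force: [-0.4, 0.3, -0.5]
opening: 0.0727
```

```bash
python3 st.py; python3 - <<'E'
from h import *
c=viewer.camera('wrist');cv2.imwrite('pics/w6.png',c['image'][:,:,::-1])
E
```

```text
9.0 [ 0.5397 -0.2452  0.1631] [-24.4  10.    6.2  86.2   0.  -23.9] jaw yaw 89.49 open 0.0727 F [-0.42  0.29 -0.51] toolx [-0.     0.001 -1.   ]
```

View pics/w6.png

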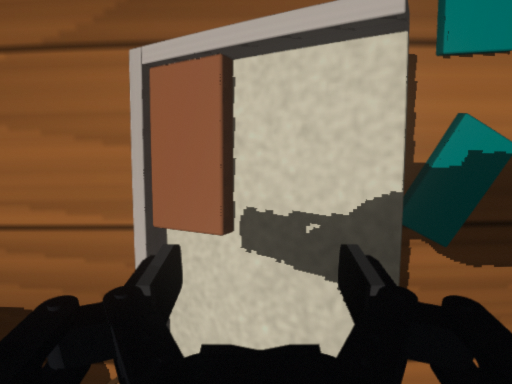

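The wrist view shows the tile (columns 150–233, rows 57–235) already down in the low corner. I'll raise the arm and check.

jog_arm --deltas '[{"x":0,"y":0,"z":20,"twist":0,"fingers":0.85},{"x":0,"y":0,"z":50,"twist":0,"fingers":0.85},{"x":0,"y":15,"z":80,"twist":0,"fingers":0.85},{"x":0,"y":40,"z":100,"twist":0,"fingers":0.85},{"x":-10,"y":80,"z":110,"twist":0,"fingers":0.85},{"x":-30,"y":120,"z":110,"twist":0,"fingers":0.85},{"x":-60,"y":160,"z":110,"twist":0,"fingers":0.85},{"x":-90,"y":200,"z":110,"twist":0,"fingers":0.85},{"x":-120,"y":240,"z":110,"twist":0,"fingers":0.85},{"x":-120,"y":240,"z":110,"twist":0,"fingers":0.85}]'

```text
time: 10.05
ee_pos: [0.4173, -0.0022, 0.2754]
tcp_rot: [22.7, 89.8, 22.4]
wrist_force: [0.8, -0.7, 0.7]
opening: 0.0725
```

```bash
python3 st.py; python3 - <<'E'
from h import *
c=viewer.camera('top');im=c['image']
cv2.imwrite('pics/t7.png',cv2.resize(im[75:205,100:400][:,:,::-1],None,fx=2.6,fy=2.6,interpolation=cv2.INTER_CUBIC))
b=cv2.GaussianBlur(im,(3,3),0).astype(float); m=np.zeros(b.shape[:2],np.uint8)
r=(b[:,:,0]/b[:,:,1]>1.2)*255; m[95:187,325:374]=r[95:187,325:374]
k=max(cv2.findContours(m,cv2.RETR_EXTERNAL,cv2.CHAIN_APPROX_NONE)[0],key=cv2.contourArea)
a=np.radians(-.4);s11,s27=np.sin(np.radians([11,27]))
X=np.array([np.sqrt(1-s11**2),0,s11]);yx=-s11*s27/X[0];Y=np.array([yx,np.sqrt(1-s27**2-yx**2),s27]);Z=np.cross(X,Y)
Rz=np.array([[np.cos(a),-np.sin(a),0],[np.sin(a),np.cos(a),0],[0,0,1]]);Rp=Rz@np.c_[X,Y,Z]
O=np.array([.4451,-.3155,.045]);o,d=rays(c,k.reshape(-1,2))
n=Rp[:,2];t=((O-o)@n+.014)/(d@n);P=(o+d*t[:,None]-O)@Rp
print(cv2.boundingRect(k),cv2.minAreaRect((P[:,:2]*1000).astype(np.float32)))
s=viewer.camera('side');cv2.imwrite('pics/s7.png',cv2.resize(s['image'][90:190,160:300][:,:,::-1],None,fx=5,fy=5,interpolation=cv2.INTER_CUBIC))
E
```

```text
10.05 [ 0.4173 -0.0022  0.2754] [ -0.3 -12.4  -3.4  98.9   0.1  -0.1] jaw yaw 89.71 open 0.0725 F [ 0.76 -0.69  0.75] toolx [ 0.003  0.001 -1.   ]
(356, 142, 18, 41) ((58.590240478515625, 36.183555603027344), (60.72431945800781, 108.44950103759766), 89.67071533203125)
```

View pics/t7.png

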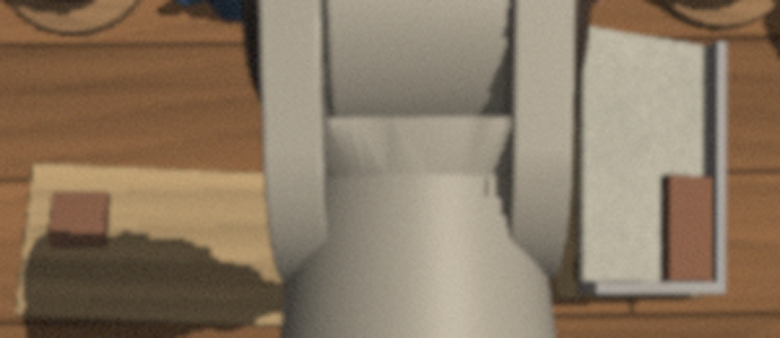

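View pics/s7.png

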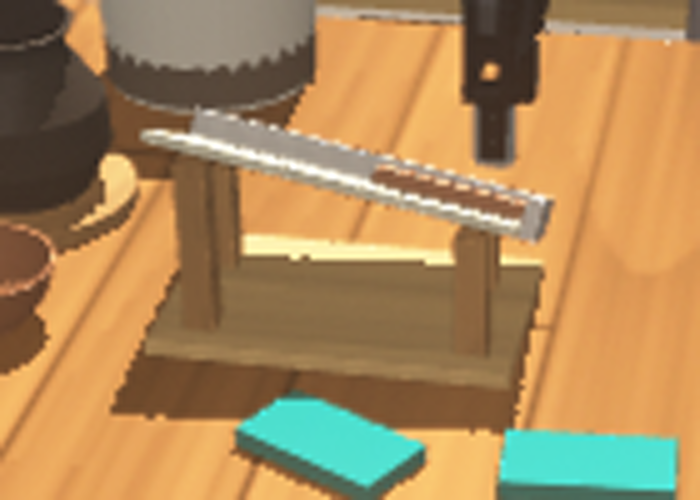

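```bash
python3 -c "
from workcell import ticket; print(ticket.job_done())"; python3 st.py
```

```text
the job is handed in; nothing more can be done
None
the job is handed in; nothing more can be done
```

I took the oblong tile from the ware board across its 60 mm sides and lowered it over the plate, long sides along the long fence. I let go about 50 mm uphill in x and y. The tile slid down into the low corner, and I raised the arm clear and handed the job in at about 10 s of the 48 s allowed.

- **Tile position:** from the top view, its centre is at about (59, 36) mm in the plate frame, against (55, 30) nominal. That is inside the limits of 45–67 and 20–42 mm. The 6 mm offset in y is larger than the stated 2 mm calibration error and I did not resolve it. The views show the tile against both fences.
- **Tile angle:** under 1° from the long fence in the top view. The side view shows it lying flat.
- **Stillness:** I did not measure this with two pictures of the same view. The wrist view taken just after letting go already showed it in the corner, and the later top and side views agreed.
- **Other tiles:** I never touched the square and round tiles. The square tile is still in place in the last top view. The arm hid the round tile there; I last saw it undisturbed just after lifting the oblong tile.
- **Forces:** while closing on the tile, the wrist force rose to about 5 N as the fingertips touched the board. No other reading showed contact.

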